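# Line up the oil bottles in their drip dishes

### The arm

A 6-joint arm with a two-finger parallel gripper is mounted at the origin on the work surface. World frame = base frame: x ahead of the robot, y to its left, z up, the work surface at z = 0. Lengths are in m, angles in rad, forces in N, time in s.
With the tool pointing down it reaches from about 0.3 to 0.875 m from the base axis. Payload 6.4 kg.
Tool frame: the origin (TCP) lies where the fingers leave the gripper's body, on its centre line; the fingertips stand 73 mm ahead of it and the grasp point (between the pads) lies 54 mm ahead of it; y points along the fingers, x is the direction in which the jaws open and shut, and the axes are right-handed (so a half turn about y gives the same grasp; the last joint's range is limited). The gripper opens to 85 mm and grips with 20 to 120 N. Pads are 22 mm wide; open, the fingers measure 114 mm over their backs; the gripper's body (76 mm by 85 mm) begins 54 mm behind the grasp point. The pads swing forward as they close: fully open they stand 13 mm farther back than shut.
Start: joints at [1.008, 0.181, 1.607, -0, 1.354, -0.206], TCP at [0.201, 0.539, 0.304] pointing down, gripper open.
Joint ranges: [-2.99, 2.99], [-0.89, 2.07], [0.3, 2.58], [-1.14, 4.28], [0, 2.63], [-3.12, 3.12]. Speed limits (rad/s): [2.57, 2.57, 3.01, 3.14, 3.14, 3.14].

### API

Orientations are given as a unit quaternion [w, x, y, z].
In Python, from cell import ctrl gives the robot as it stands. The module is installed in compiled form; this text tells all that it offers.
- The arm moves only by the tool jog_arm, never from a script. Its argument "increments" is a list of rows, each a list of 7 numbers: the shift along the tool's x, y, z in units of 0.05 m (1.0 is 0.05 m), then the turn, a rotation vector about the tool's x, y, z in units of 8 degrees (1.0 is 8 degrees), then the opening, from 0 (shut) to 1 (fully open). A call has 1 to 10 rows; each row shifts and turns the commanded pose from where the row before left it, along the tool's axes as they then stand; what a row does not reach is not made up. A row lasts 1/10 s, in which the tool goes at most 50 mm and 8.59 degrees, less where a joint would pass 70% of its speed; a pose out of reach is approached as far as the arm can. A call with a number of a shift or a turn outside -1 to 1 is refused whole. A call with a gripper value outside its range is refused whole. The fingers move at their own pace and stop on an object; "force" is the grip in N (left out, the last holds). Time passes only in rows, so rows that do not move let the fingers close. It gives the time, the measured TCP pose, the force and the opening at its end, in the units of the state.
- ctrl.get_state(): the state, without advancing time (a new reading comes with each control period).
- ctrl.camera(name): name is "side" or "top"; returns (picture, depth): 480x640x3 uint8, red, green, blue; 480x640 float32, m along the optical axis (not along the pixel's ray), 0 where there is no reading.
- ctrl.get_calibration(name): a dict with "camera_matrix" (3x3 intrinsics, pixels), "D" ([k1, k2, p1, p2, k3] as OpenCV has them; the pictures are not rectified), "R" (3x3) and "t" (3): a world point X has camera coordinates R X + t. Camera axes: x right, y down, z forward; pixel columns grow to the right and rows downward; lengths in m; the calibration is good to about 2 mm. A picture is of the moment at which its call begins. get_calibration takes no time and is no camera call.
- ctrl.hand_in(): hands the job in, once; it reports no verdict.
Trained networks look in the newest picture that a camera, given by its name, has taken for a name from the list of things; names that differ only in an ending like _2 or _b are one class to them, and where a whole thing is asked for, a point or a joint stands for the part that bears it (a point fixed in the world has none). Each returns a list of dicts, best first, with "confidence" (0 to 1); they miss things now and then, are a little off and sometimes report something else, mostly with a low value. They report only what shows in the picture. A call takes as long as a camera call. They do not tell look-alikes from the thing itself.
- ctrl.recognise(camera, name): "box" ([left, top, right, bottom] in pixels, round what is visible of it).
- ctrl.outline_of(camera, name): "mask" (480x640 bool, what is visible of it) and "box" ([left, top, right, bottom] in pixels, round what is visible of it).
The state is a dict: "t": time; "joints": joint angles; "joint_velocities": joint speeds; "effort": joint torques, N m; "tcp_pos": TCP position; "ee_rot": TCP orientation; "force": force on the tool from outside, world axes, zero at the start; "torque": the same for the moment, N m; "opening": finger opening in m.
Only numpy, scipy, OpenCV 4.12 (cv2) and the standard library are available. Lean on these libraries where they do the work, as an engineer would, in place of code of your own. Each camera call takes 0.05 s, during which the arm holds its last target. There are 200 camera calls.

### The job

Put the four amber oil bottles away in the row of white drip dishes beside the big stock jar, one in the middle of each dish, in order of size: the largest next to the jar, down to the smallest at the far end. Keep the bottles upright, set them down gently without dropping them, and leave the stock jar and the stopwatch where they are.

Things in the scene. Friction and masses are not known exactly. Their poses are not given: they have to be found in the camera images.
- bottle_1_mid (a point): The largest of the four loose oil bottles: upright round amber glass, black screw cap, white label with a pale blue band; 56 mm in diameter, 98 mm high with the cap, about 260 g. Straight-sided from the foot to 66 mm up, then narrowing to the cap, 45 mm across. This point lies on its axis half-way up, 49 mm above its underside; z is up along the axis. Starts standing on the bench; can be gripped round the straight side or the cap.
- bottle_2_mid (a point): The second largest of the four loose oil bottles: upright round amber glass, black screw cap, white label with a pale blue band; 47 mm in diameter, 85 mm high with the cap, about 170 g. Straight-sided from the foot to 57 mm up, then narrowing to the cap, 38 mm across. This point lies on its axis half-way up, 42.5 mm above its underside; z is up along the axis. Starts standing on the bench; can be gripped round the straight side or the cap.
- bottle_3_mid (a point): The second smallest of the four loose oil bottles: upright round amber glass, black screw cap, white label with a pale blue band; 39 mm in diameter, 72 mm high with the cap, about 100 g. Straight-sided from the foot to 48 mm up, then narrowing to the cap, 31 mm across. This point lies on its axis half-way up, 36 mm above its underside; z is up along the axis. Starts standing on the bench; can be gripped round the straight side or the cap.
- bottle_4_mid (a point): The smallest of the four loose oil bottles: upright round amber glass, black screw cap, white label with a pale blue band; 32 mm in diameter, 60 mm high with the cap, about 60 g. Straight-sided from the foot to 40 mm up, then narrowing to the cap, 26 mm across. This point lies on its axis half-way up, 30 mm above its underside; z is up along the axis. Starts standing on the bench; can be gripped round the straight side or the cap.
- dish_a: One of four alike round white drip dishes, fixed in a straight row about 100 mm apart on a thin grey mat: 92 mm across, 86 mm inside, floor 2.5 mm thick, rim 6 mm high. Origin at the centre of its underside, z up. The dish names are shuffled: they tell nothing of the place in the row.
- dish_b: One of four alike round white drip dishes, fixed in a straight row about 100 mm apart on a thin grey mat: 92 mm across, 86 mm inside, floor 2.5 mm thick, rim 6 mm high. Origin at the centre of its underside, z up. The dish names are shuffled: they tell nothing of the place in the row.
- dish_c: One of four alike round white drip dishes, fixed in a straight row about 100 mm apart on a thin grey mat: 92 mm across, 86 mm inside, floor 2.5 mm thick, rim 6 mm high. Origin at the centre of its underside, z up. The dish names are shuffled: they tell nothing of the place in the row.
- dish_d: One of four alike round white drip dishes, fixed in a straight row about 100 mm apart on a thin grey mat: 92 mm across, 86 mm inside, floor 2.5 mm thick, rim 6 mm high. Origin at the centre of its underside, z up. The dish names are shuffled: they tell nothing of the place in the row.
- jar: The big stock jar: amber, with a black cap and white label, 92 mm in diameter, 122 mm high, about 0.85 kg, by far the largest vessel. It stands on the mat at one end of the row of dishes, in line with them (left or right by chance), about 118 mm from the centre of the nearest dish. Origin at the centre of its underside. Not to be moved.
- stopwatch: Black digital stopwatch, 58 mm across and 16 mm high, lying on the mat at the other end of the row, about 118 mm from the nearest dish. Origin at the centre of its underside. Not to be moved.
Not all that is in view belongs to the job. What is shaped like the dish_b but black is not meant.

How it is judged:
By the outcome, as a careful person would: the job done as asked, in the order asked, and still so for the second after the job is handed in, with the robot touching nothing.
It also fails if it takes over 93 s, if anything falls off the work surface, if the arm or the gripper's body presses on something with over 40 N, if the wrist force passes 120 N, or if a joint passes its speed limit or range.

## Working session

There is one attempt and no reset: what is moved stays moved. The work goes in short steps, Python scripts to look and compute and a tool call to move; the robot and the scene stay as the last step left them, time stands still between calls to the robot, and variables do not carry over. Pictures are saved under pics/ and viewed, about 12 in all and at most 16, crops included, and the job is handed in when it is done.

Besides the shell and the picture viewer there is one more tool, called after "Call:" in YAML: its name, and indented under it one key for each argument. jog_arm: Moves the arm, as the interface text tells. Its arguments: {"type":"object","properties":{"increments":{"type":"array"},"force":{"type":"number"}},"required":["increments"]}

```bash
mkdir -p pics
python3 - <<'E'
from cell import ctrl
import cv2,numpy as np
s=ctrl.get_state();print({k:np.round(v,3) for k,v in s.items()})
for c in("top","side"):
    p,d=ctrl.camera(c);cv2.imwrite(f"pics/{c}0.png",p[:,:,::-1])
    k=ctrl.get_calibration(c);print(c,{a:np.round(b,3).tolist() for a,b in k.items()})
    for n in("bottle_1_mid","dish_a","jar","stopwatch"):
        print(n,[(np.round(r["box"]).tolist(),round(r["confidence"],2)) for r in ctrl.recognise(c,n)])
E
```

```text
{'t': np.float64(0.0), 'joints': array([ 1.008,  0.182,  1.608,  0.   ,  1.354, -0.206]), 'joint_velocities': array([-0.002,  0.001, -0.001,  0.001, -0.   ,  0.001]), 'effort': array([ 0.0000e+00, -4.4489e+01, -3.5133e+01, -0.0000e+00,  9.0000e-03,
        0.0000e+00]), 'tcp_pos': array([0.201, 0.538, 0.303]), 'ee_rot': array([-0.581,  0.581,  0.403, -0.404]), 'force': array([ 0.4  ,  0.244, -0.034]), 'torque': array([-0.014, -0.027, -0.009]), 'opening': np.float64(0.085)}
top {'camera_matrix': [[485.067, 0.0, 318.007], [0.0, 485.067, 239.799], [0.0, 0.0, 1.0]], 'D': [-0.111, 0.0, 0.0, 0.0, 0.0], 'R': [[-0.005, -1.0, -0.03], [-0.995, 0.008, -0.1], [0.101, 0.029, -0.995]], 't': [0.032, 0.596, 0.992]}
bottle_1_mid [([206.0, 305.0, 241.0, 332.0], 0.63), ([272.0, 201.0, 314.0, 245.0], 0.26)]
dish_a [([270.0, 203.0, 314.0, 243.0], 0.81), ([364.0, 201.0, 408.0, 244.0], 0.79), ([267.0, 139.0, 307.0, 180.0], 0.67), ([318.0, 199.0, 357.0, 240.0], 0.66), ([225.0, 202.0, 270.0, 243.0], 0.6)]
jar [([158.0, 194.0, 213.0, 244.0], 0.97)]
stopwatch [([426.0, 206.0, 454.0, 235.0], 0.6)]
side {'camera_matrix': [[517.719, 0.0, 322.93], [0.0, 517.719, 239.325], [0.0, 0.0, 1.0]], 'D': [0.044, 0.0, 0.0, 0.0, 0.0], 'R': [[-0.887, -0.463, 0.008], [-0.317, 0.595, -0.738], [0.337, -0.657, -0.674]], 't': [0.552, 0.237, 0.693]}
bottle_1_mid [([347.0, 354.0, 394.0, 429.0], 0.8)]
dish_a [([322.0, 203.0, 364.0, 234.0], 0.88), ([294.0, 234.0, 347.0, 271.0], 0.87), ([185.0, 245.0, 241.0, 286.0], 0.76), ([260.0, 267.0, 318.0, 315.0], 0.74)]
jar [([163.0, 315.0, 241.0, 428.0], 0.58), ([323.0, 204.0, 367.0, 235.0], 0.31)]
stopwatch [([351.0, 175.0, 383.0, 196.0], 0.86)]
```

View pictures.

View pics/top0.png

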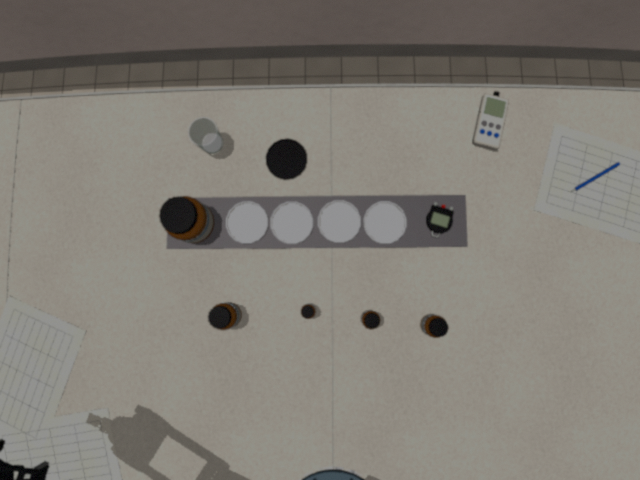

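View pics/side0.png

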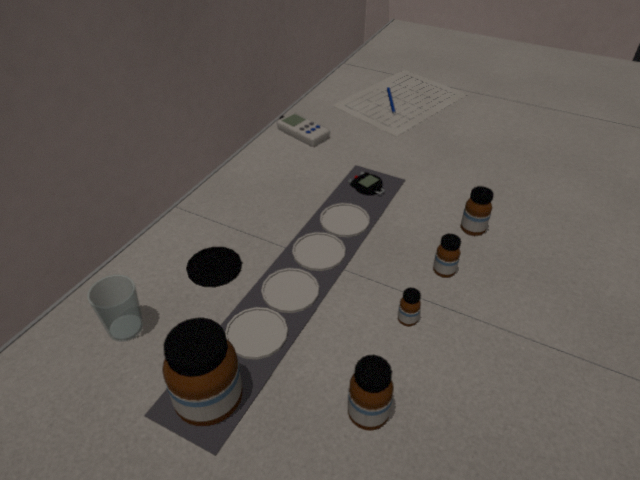

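Top view: the jar is at (182,217), white dishes at (247,222), (292,222), (339,221) and (385,222), and the stopwatch at (439,219). Bottle caps are at (222,317) for the largest, (436,327) for the second, (371,320) for the third and (307,311) for the smallest. Look-alikes are the black dish at (287,159), the glass at (207,137) and the jar (182,217), which looks like a bottle. None of these is a target.

```bash
cat > h.py <<'E'
from cell import ctrl
import cv2,numpy as np
H={1:.098,2:.085,3:.072,4:.060};CAP={1:.045,2:.038,3:.031,4:.026}
def rays(c,uv):
    k=ctrl.get_calibration(c);R=np.array(k["R"]);t=np.array(k["t"])
    n=cv2.undistortPoints(np.float64(uv).reshape(-1,1,2),np.array(k["camera_matrix"]),np.array(k["D"])).reshape(-1,2)
    return -R.T@t, np.c_[n,np.ones(len(n))]@R   # origin, dirs (camera z = 1)
def plane(c,uv,z):
    o,d=rays(c,uv);return o+d*((z-o[2])/d[:,2])[:,None]
def cloud(c,d):
    v,u=np.mgrid[0:480,0:640];uv=np.c_[u.ravel(),v.ravel()]
    o,r=rays(c,uv);return (o+r*d.reshape(-1,1)).reshape(480,640,3)
def circle(p):
    A=np.c_[2*p,np.ones(len(p))];s=np.linalg.lstsq(A,(p**2).sum(1),rcond=None)[0]
    return s[:2],np.sqrt(s[2]+s[:2]@s[:2])
def project(c,X):
    k=ctrl.get_calibration(c);R=np.array(k["R"])
    return cv2.projectPoints(np.float64(X).reshape(-1,3),cv2.Rodrigues(R)[0],np.array(k["t"]),np.array(k["camera_matrix"]),np.array(k["D"]))[0].reshape(-1,2)
E
python3 - <<'E'
from h import *
for c,seeds,ds in(("top",{1:(222,317),2:(436,327),3:(371,320),4:(307,311)},[(247,222),(292,222),(339,221),(385,222)]),
  ("side",{1:(373,370),2:(481,194),3:(450,241),4:(411,295)},[(257,332),(290,290),(318,251),(344,219)])):
    p,d=ctrl.camera(c);P=cloud(c,d);g=p.max(2);print(c)
    for i,(u,v) in seeds.items():
        m=np.zeros((480,640),bool);m[v-25:v+26,u-25:u+26]=1
        top=P[...,2][v-3:v+4,u-3:u+4].max()
        q=P[m&(d>0)&(abs(P[...,2]-H[i])<.006)]
        # cap blob by darkness
        n,l,st,ce=cv2.connectedComponentsWithStats(((g<45)&m).astype(np.uint8))
        k=l[v,u];a=plane(c,[ce[k]],H[i])[0]
        print(i,"ztop",top.round(3),"depth xy",np.median(q[:,:2],0).round(4),((q[:,:2].max(0)+q[:,:2].min(0))/2).round(4),len(q),"dark",a[:2].round(4),st[k])
    for u,v in ds:
        m=(g>p[v,u].max()*.8)&(p.max(2).astype(int)-p.min(2)<14);
        ff=p.copy();mask=np.zeros((482,642),np.uint8)
        cv2.floodFill(np.ascontiguousarray(ff),mask,(u,v),0,(14,)*3,(14,)*3,4|cv2.FLOODFILL_MASK_ONLY|cv2.FLOODFILL_FIXED_RANGE)
        cs=max(cv2.findContours(mask[1:-1,1:-1],0,1)[0],key=cv2.contourArea)
        X=plane(c,cs.reshape(-1,2),.005)[:,:2];o,r=circle(cv2.convexHull(np.float32(X)).reshape(-1,2).astype(float));print("dish",o.round(4),r.round(4),"z",P[v,u,2].round(4))
    for n in("jar","stopwatch"):
        r=ctrl.outline_of(c,n)[:1]
        if r:
            q=P[r[0]["mask"]&(d>0)];print(n,np.percentile(q,[2,50,98],axis=0).round(3).tolist())
E
```

```text
top
1 ztop 0.1 depth xy [0.4382 0.2217] [0.4374 0.2229] 416 dark [0.4392 0.2189] [209 306  23  22 389]
2 ztop 0.087 depth xy [ 0.4161 -0.2096] [ 0.4159 -0.2101] 289 dark [ 0.4168 -0.2078] [429 318  18  18 271]
3 ztop 0.076 depth xy [ 0.43   -0.0786] [ 0.4293 -0.0794] 199 dark [ 0.4303 -0.079 ] [364 313  16  15 186]
4 ztop 0.063 depth xy [0.4473 0.049 ] [0.4473 0.049 ] 132 dark [0.4476 0.0489] [302 306  12  12 114]
dish [0.6384 0.184 ] 0.0433 z 0.0019
dish [0.6367 0.0864] 0.0439 z 0.0035
dish [ 0.6381 -0.0177] 0.0437 z 0.0066
dish [ 0.635  -0.1163] 0.0437 z 0.0061
jar [[0.595, 0.257, 0.012], [0.632, 0.287, 0.12], [0.674, 0.334, 0.126]]
stopwatch [[0.612, -0.261, -0.001], [0.642, -0.231, 0.016], [0.671, -0.206, 0.021]]
side
1 ztop 0.101 depth xy [0.438  0.2247] [0.4388 0.2231] 995 dark [0.4375 0.2286] [ 353  355   39   38 1135]
2 ztop 0.087 depth xy [ 0.417  -0.2053] [ 0.4181 -0.2093] 260 dark [ 0.416  -0.1985] [470 187  23  18 337]
3 ztop 0.074 depth xy [ 0.4301 -0.0759] [ 0.4302 -0.078 ] 238 dark [ 0.4299 -0.0716] [441 234  20  17 278]
4 ztop 0.063 depth xy [0.4474 0.0527] [0.448  0.0508] 218 dark [0.4475 0.0553] [403 288  17  17 233]
dish [0.6395 0.1837] 0.0441 z 0.0048
dish [0.6382 0.0868] 0.0437 z 0.0035
dish [ 0.64  -0.016] 0.0437 z 0.0038
dish [ 0.6372 -0.1144] 0.0428 z 0.0027
jar [[0.595, 0.274, 0.013], [0.621, 0.321, 0.092], [0.669, 0.349, 0.126]]
stopwatch [[0.613, -0.255, 0.005], [0.641, -0.222, 0.017], [0.673, -0.203, 0.02]]
```

Both cameras agree to a few mm, and the heights and sizes match. Fitted targets (x, y):

| Bottle | Bottle position | Dish | Dish position |
|---|---|---|---|
| B1 | (.438, .222) | D1, next to jar | (.639, .184) |
| B2 | (.4165, -.209) | D2 | (.6375, .0866) |
| B3 | (.430, -.079) | D3 | (.639, -.017) |
| B4 | (.4475, .0495) | D4 | (.636, -.1155) |

First I'll turn the jaws along world x, so that tool x = world x, tool y = down and tool z = world y. I'll check the choice in a close crop at the same time.

Call:
jog_arm:
  increments:
    - [0,0,0,0,0.966,0,1]
    - [0,0,0,0,0.966,0,1]
    - [0,0,0,0,0.966,0,1]
    - [0,0,0,0,0.966,0,1]
    - [0,0,0,0,0.966,0,1]
    - [0,0,0,0,0.966,0,1]
    - [0,0,0,0,0.966,0,1]
    - [0,0,0,0,0.966,0,1]
    - [0,0,0,0,0.966,0,1]
    - [0,0,0,0,0,0,1]
  force: 40

```text
t: 1.8
tcp_pos: [0.2008, 0.5388, 0.3039]
ee_rot: [-0.707, 0.707, -0.0, 0.0]
force: [0.6, 0.5, -0.1]
opening: 0.0856
```

Run:
```python
import cv2
p=cv2.imread("pics/side0.png")[160:440,150:510];cv2.imwrite("pics/crop0.png",cv2.resize(p,None,fx=2,fy=2,interpolation=2))
```

```text
(no output)
```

View pics/crop0.png

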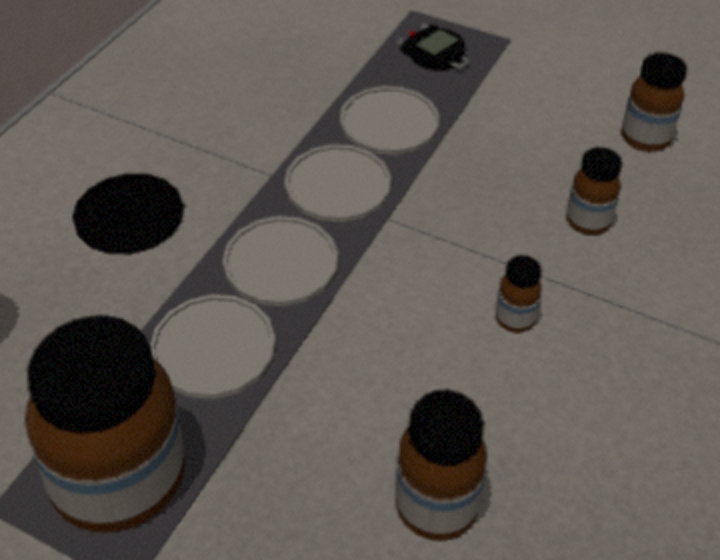

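The crop shows the four bottles with blue bands at crop pixels (440,465) for B1, (655,100) for B2, (595,190) for B3 and (520,295) for B4. The jar at (105,420) is much bigger, and the black dish is at (128,212). The choice is confirmed, so I'm going above B1.

Call:
jog_arm:
  increments:
    - [0.527,0.12,-0.703,0,0,0,1]
    - [0.527,0.12,-0.703,0,0,0,1]
    - [0.527,0.12,-0.703,0,0,0,1]
    - [0.527,0.12,-0.703,0,0,0,1]
    - [0.527,0.12,-0.703,0,0,0,1]
    - [0.527,0.12,-0.703,0,0,0,1]
    - [0.527,0.12,-0.703,0,0,0,1]
    - [0.527,0.12,-0.703,0,0,0,1]
    - [0.527,0.12,-0.703,0,0,0,1]
    - [0,0,0,0,0,0,1]

```text
t: 2.8
tcp_pos: [0.4406, 0.2187, 0.2495]
ee_rot: [-0.707, 0.708, -0.0, 0.001]
force: [-0.7, -0.0, 0.1]
opening: 0.0855
```

Call:
jog_arm:
  increments:
    - [0,0.3,0,0,0,0,1]
    - [0,0.3,0,0,0,0,1]
    - [0,0.3,0,0,0,0,1]
    - [0,0.3,0,0,0,0,1]
    - [0,0,0,0,0,0,1]
    - [0,0,0,0,0,0,1]

```text
t: 3.4
tcp_pos: [0.4378, 0.2229, 0.1901]
ee_rot: [0.707, -0.707, -0.001, 0.001]
force: [0.2, -0.2, 0.1]
opening: 0.0854
```

Run:
```python
from h import *
s=ctrl.get_state();print(s["tcp_pos"].round(4) if hasattr(s["tcp_pos"],"round") else s["tcp_pos"])
p,d=ctrl.camera("side");u,v=project("side",[.438,.222,.1])[0].astype(int)
c=p[v-120:v+120,u-120:u+120];cv2.imwrite("pics/b1.png",cv2.resize(c[:,:,::-1],None,fx=2,fy=2))
print(ctrl.get_state()["tcp_pos"])
```

```text
[0.4378 0.2229 0.1901]
[0.4381831  0.22294902 0.19062534]
```

View pics/b1.png

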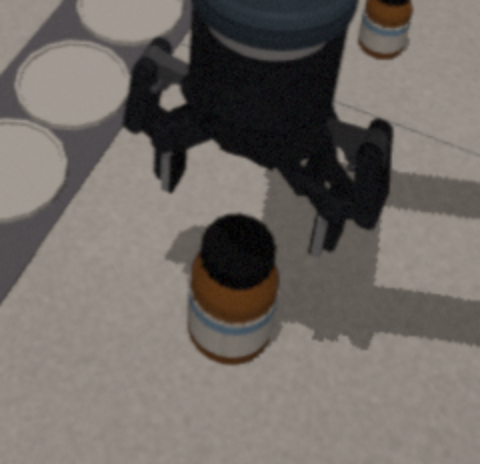

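The fingers straddle B1, with the pads at crop (170,170) and (320,235) and the cap at (238,250). I'm descending and gripping.

Call:
jog_arm:
  increments:
    - [0,0.21,0,0,0,0,1]
    - [0,0.21,0,0,0,0,1]
    - [0,0.21,0,0,0,0,1]
    - [0,0.21,0,0,0,0,1]
    - [0,0.21,0,0,0,0,1]
    - [0,0.21,0,0,0,0,1]
    - [0,0.21,0,0,0,0,1]
    - [0,0.21,0,0,0,0,1]
    - [0,0,0,0,0,0,1]
    - [0,0,0,0,0,0,1]

```text
t: 4.45
tcp_pos: [0.4379, 0.2225, 0.1056]
ee_rot: [-0.707, 0.707, -0.0, -0.0]
force: [0.3, 0.0, -0.2]
opening: 0.0851
```

Call:
jog_arm:
  increments:
    - [0,0,0,0,0,0,0.6]
    - [0,0,0,0,0,0,0.5]
    - [0,0,0,0,0,0,0.3]
    - [0,0,0,0,0,0,0.2]
    - [0,0,0,0,0,0,0.2]
    - [0,0,0,0,0,0,0.2]
    - [0,0,0,0,0,0,0.2]
    - [0,0,0,0,0,0,0.2]
  force: 40

```text
t: 5.25
tcp_pos: [0.4387, 0.2226, 0.1067]
ee_rot: [0.707, -0.707, -0.001, -0.001]
force: [0.6, -0.7, 6.2]
opening: 0.0549
```

Gripped, with an opening of 55 mm against the 56 mm diameter. Lifting.

Call:
jog_arm:
  increments:
    - [0,-0.1,0,0,0,0,0.2]
    - [0,-0.2,0,0,0,0,0.2]
    - [0,-0.3,0,0,0,0,0.2]
    - [0,-0.3,0,0,0,0,0.2]
    - [0,-0.1,0,0,0,0,0.2]
    - [0,0,0,0,0,0,0.2]
    - [0,0,0,0,0,0,0.2]

```text
t: 5.95
tcp_pos: [0.4376, 0.2224, 0.1555]
ee_rot: [-0.707, 0.707, -0.0, -0.0]
force: [-0.3, -0.0, -3.6]
opening: 0.0552
```

Call:
jog_arm:
  increments:
    - [0.2,0,-0.07,0,0,0,0.2]
    - [0.4,0,-0.08,0,0,0,0.2]
    - [0.5,0,-0.08,0,0,0,0.2]
    - [0.5,0,-0.08,0,0,0,0.2]
    - [0.5,0,-0.08,0,0,0,0.2]
    - [0.5,0,-0.08,0,0,0,0.2]
    - [0.5,0,-0.08,0,0,0,0.2]
    - [0.4,0,-0.08,0,0,0,0.2]
    - [0.32,0,-0.07,0,0,0,0.2]
    - [0.2,0,-0.07,0,0,0,0.2]

```text
t: 6.95
tcp_pos: [0.6402, 0.1831, 0.1546]
ee_rot: [-0.707, 0.707, -0.001, -0.0]
force: [-0.5, -0.1, -3.5]
opening: 0.0551
```

Call:
jog_arm:
  increments:
    - [0,0,0,0,0,0,0.2]
    - [0,0,0,0,0,0,0.2]

```text
t: 7.15
tcp_pos: [0.6384, 0.1838, 0.155]
ee_rot: [-0.707, 0.707, -0.001, -0.001]
force: [-1.1, 0.0, -2.7]
opening: 0.055
```

Run:
```python
from h import *
p,d=ctrl.camera("side");u,v=project("side",[.639,.184,.05])[0].astype(int)
c=p[v-100:v+100,u-120:u+120];cv2.imwrite("pics/d1.png",cv2.resize(c[:,:,::-1],None,fx=2,fy=2))
print(ctrl.get_state()["tcp_pos"])
```

```text
[0.63811705 0.18406759 0.15518905]
```

View pics/d1.png

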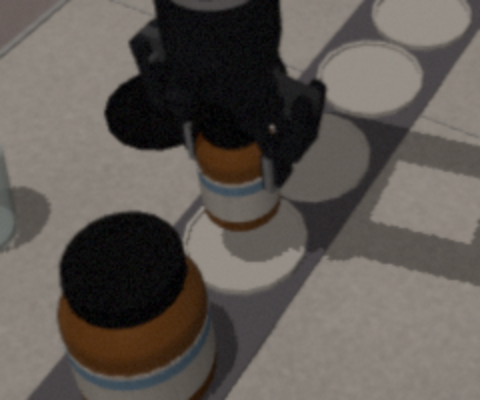

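B1 is over D1, its foot at crop (240,220) and the dish centre at (247,245), upright and clear of the jar (135,290). Lowering.

Call:
jog_arm:
  increments:
    - [0,0.15,0,0,0,0,0.2]
    - [0,0.2,0,0,0,0,0.2]
    - [0,0.2,0,0,0,0,0.2]
    - [0,0.15,0,0,0,0,0.2]
    - [0,0.1,0,0,0,0,0.2]
    - [0,0.04,0,0,0,0,0.2]
    - [0,0,0,0,0,0,0.2]
    - [0,0,0,0,0,0,0.2]

```text
t: 8.0
tcp_pos: [0.6393, 0.184, 0.1143]
ee_rot: [0.707, -0.707, -0.0, -0.0]
force: [0.0, -1.4, -3.3]
opening: 0.0546
```

Call:
jog_arm:
  increments:
    - [0,0.02,0,0,0,0,0.2]
    - [0,0.02,0,0,0,0,0.2]
    - [0,0,0,0,0,0,0.2]
    - [0,0,0,0,0,0,0.2]

```text
t: 8.4
tcp_pos: [0.639, 0.184, 0.112]
ee_rot: [-0.707, 0.707, 0.0, 0.0]
force: [0.4, -0.3, -3.1]
opening: 0.0547
```

Call:
jog_arm:
  increments:
    - [0,0.02,0,0,0,0,0.2]
    - [0,0,0,0,0,0,0.2]
    - [0,0,0,0,0,0,0.2]

```text
t: 8.7
tcp_pos: [0.6392, 0.184, 0.1112]
ee_rot: [-0.707, 0.707, 0.0, 0.0]
force: [-1.4, -1.0, 0.3]
opening: 0.0548
```

Call:
jog_arm:
  increments:
    - [0,0.02,0,0,0,0,0.2]
    - [0,0,0,0,0,0,0.2]
    - [0,0,0,0,0,0,0.2]

```text
t: 9.0
tcp_pos: [0.6392, 0.184, 0.1112]
ee_rot: [-0.707, 0.707, 0.0, 0.0]
force: [-4.0, -1.5, 6.8]
opening: 0.0548
```

Call:
jog_arm:
  increments:
    - [0,0.02,0,0,0,0,0.2]
    - [0,0,0,0,0,0,0.2]
    - [0,0,0,0,0,0,0.2]

```text
t: 9.3
tcp_pos: [0.6392, 0.184, 0.1112]
ee_rot: [-0.707, 0.707, 0.0, 0.0]
force: [-7.7, -1.1, 13.5]
opening: 0.0552
```

Contact at TCP z 0.111. I'll ease up by 2 mm, release, then rise.

Call:
jog_arm:
  increments:
    - [0,-0.04,0,0,0,0,0.2]
    - [0,0,0,0,0,0,0.2]
    - [0,0,0,0,0,0,0.68]
    - [0,0,0,0,0,0,0.75]
    - [0,0,0,0,0,0,0.9]
    - [0,0,0,0,0,0,1]
    - [0,0,0,0,0,0,1]
    - [0,0,0,0,0,0,1]

```text
t: 10.1
tcp_pos: [0.639, 0.184, 0.1109]
ee_rot: [-0.707, 0.707, 0.0, -0.0]
force: [0.3, -0.3, 0.0]
opening: 0.0856
```

Call:
jog_arm:
  increments:
    - [0,-0.2,0,0,0,0,1]
    - [0,-0.4,0,0,0,0,1]
    - [0,-0.6,0,0,0,0,1]
    - [0,-0.6,0,0,0,0,1]
    - [0,-0.6,0,0,0,0,1]
    - [0,0,0,0,0,0,1]
    - [0,0,0,0,0,0,1]

```text
t: 10.8
tcp_pos: [0.6395, 0.1841, 0.2325]
ee_rot: [0.707, -0.707, -0.001, -0.001]
force: [-1.1, 0.5, -0.3]
opening: 0.0855
```

Call:
jog_arm:
  increments:
    - [-0.445,0,-0.786,0,0,0,1]
    - [-0.445,0,-0.786,0,0,0,1]
    - [-0.445,0,-0.786,0,0,0,1]
    - [-0.445,0,-0.786,0,0,0,1]
    - [-0.445,0,-0.786,0,0,0,1]
    - [-0.445,0,-0.786,0,0,0,1]
    - [-0.445,0,-0.786,0,0,0,1]
    - [-0.445,0,-0.786,0,0,0,1]
    - [-0.445,0,-0.786,0,0,0,1]
    - [-0.445,0,-0.786,0,0,0,1]

```text
t: 11.8
tcp_pos: [0.4147, -0.2097, 0.2297]
ee_rot: [0.708, -0.707, 0.001, 0.001]
force: [0.7, -0.0, 0.2]
opening: 0.0854
```

Call:
jog_arm:
  increments:
    - [0,0,0,0,0,0,1]
    - [0,0.3,0,0,0,0,1]
    - [0,0.3,0,0,0,0,1]
    - [0,0.3,0,0,0,0,1]
    - [0,0,0,0,0,0,1]
    - [0,0,0,0,0,0,1]

```text
t: 12.4
tcp_pos: [0.4163, -0.2082, 0.1853]
ee_rot: [0.708, -0.707, 0.0, 0.001]
force: [0.1, 0.0, -0.3]
opening: 0.0856
```

```bash
cat > loc.py <<'E'
from h import *
import sys
def cap(i,guess,zoff=0,c="top",p=None,d=None):
    if p is None:p,d=ctrl.camera(c)
    P=cloud(c,d);z=H[i]+zoff
    m=(d>0)&(abs(P[...,2]-z)<.006)&(np.hypot(P[...,0]-guess[0],P[...,1]-guess[1])<.035)
    q=P[m]
    return (np.median(q[:,:2],0).round(4),((q[:,:2].max(0)+q[:,:2].min(0))/2).round(4),len(q)) if len(q) else None
E
python3 - <<'E'
from loc import *
T={1:((.639,.184),.0045),2:((.4165,-.209),0),3:((.43,-.079),0),4:((.4475,.0495),0)}
for c in("top","side"):
    p,d=ctrl.camera(c)
    for i,(g,z) in T.items(): print(c,i,cap(i,g,z,c,p,d))
print(ctrl.get_state()["tcp_pos"])
E
```

```text
top 1 (array([0.6392, 0.1827]), array([0.64  , 0.1831]), 399)
top 2 (array([ 0.4201, -0.201 ]), array([ 0.417 , -0.2029]), 125)
top 3 (array([ 0.4301, -0.0784]), array([ 0.4292, -0.0793]), 200)
top 4 (array([0.4481, 0.0498]), array([0.4473, 0.049 ]), 131)
side 1 (array([0.6382, 0.1872]), array([0.6403, 0.1857]), 693)
side 2 (array([ 0.417 , -0.2062]), array([ 0.4179, -0.2085]), 263)
side 3 (array([ 0.4301, -0.0752]), array([ 0.4305, -0.0788]), 236)
side 4 (array([0.4476, 0.0526]), array([0.4482, 0.051 ]), 219)
[ 0.41689051 -0.20887314  0.18631638]
```

B1 sits at D1's centre. Taking B2.

Call:
jog_arm:
  increments:
    - [0,0.23,0,0,0,0,1]
    - [0,0.23,0,0,0,0,1]
    - [0,0.23,0,0,0,0,1]
    - [0,0.23,0,0,0,0,1]
    - [0,0.23,0,0,0,0,1]
    - [0,0.23,0,0,0,0,1]
    - [0,0.23,0,0,0,0,1]
    - [0,0.23,0,0,0,0,1]
    - [0,0,0,0,0,0,1]
    - [0,0,0,0,0,0,1]

```text
t: 13.5
tcp_pos: [0.4164, -0.209, 0.0936]
ee_rot: [0.707, -0.707, 0.0, 0.0]
force: [-0.2, -0.3, -0.2]
opening: 0.0852
```

Call:
jog_arm:
  increments:
    - [0,0,0,0,0,0,0.6]
    - [0,0,0,0,0,0,0.5]
    - [0,0,0,0,0,0,0.3]
    - [0,0,0,0,0,0,0.2]
    - [0,0,0,0,0,0,0.2]
    - [0,0,0,0,0,0,0.2]
    - [0,0,0,0,0,0,0.2]
    - [0,0,0,0,0,0,0.2]
  force: 35

```text
t: 14.3
tcp_pos: [0.4168, -0.2093, 0.0946]
ee_rot: [-0.707, 0.707, 0.0, 0.0]
force: [-1.3, 1.0, 6.4]
opening: 0.0466
```

Call:
jog_arm:
  increments:
    - [0,-0.1,0,0,0,0,0.2]
    - [0,-0.2,0,0,0,0,0.2]
    - [0,-0.3,0,0,0,0,0.2]
    - [0,-0.3,0,0,0,0,0.2]
    - [0,-0.1,0,0,0,0,0.2]
    - [0,0,0,0,0,0,0.2]
    - [0,0,0,0,0,0,0.2]

```text
t: 15.0
tcp_pos: [0.4163, -0.2088, 0.1436]
ee_rot: [0.707, -0.707, 0.0, 0.0]
force: [0.1, 0.3, -1.7]
opening: 0.0459
```

Call:
jog_arm:
  increments:
    - [0.22,0,0,0,0,0,0.2]
    - [0.5,0,0,0,0,0,0.2]
    - [0.6,0,0,0,0,0,0.2]
    - [0.6,0,0,0,0,0,0.2]
    - [0.6,0,0.1,0,0,0,0.2]
    - [0.6,0,0.2,0,0,0,0.2]
    - [0.5,0,0.3,0,0,0,0.2]
    - [0.4,0,0.4,0,0,0,0.2]
    - [0.3,0,0.5,0,0,0,0.2]
    - [0.1,0,0.6,0,0,0,0.2]

```text
t: 16.0
tcp_pos: [0.6392, -0.1032, 0.1427]
ee_rot: [0.707, -0.707, 0.0, -0.0]
force: [0.5, -0.4, -1.4]
opening: 0.0464
```

Call:
jog_arm:
  increments:
    - [0,0,0.6,0,0,0,0.2]
    - [0,0,0.6,0,0,0,0.2]
    - [0,0,0.6,0,0,0,0.2]
    - [0,0,0.6,0,0,0,0.2]
    - [0,0,0.6,0,0,0,0.2]
    - [0,0,0.5,0,0,0,0.2]
    - [0,0,0.2,0,0,0,0.2]
    - [0,0,0.11,0,0,0,0.2]
    - [0,0,0,0,0,0,0.2]
    - [0,0,0,0,0,0,0.2]

```text
t: 17.0
tcp_pos: [0.6377, 0.0856, 0.1436]
ee_rot: [-0.707, 0.707, -0.0, 0.0]
force: [1.1, 0.5, -1.6]
opening: 0.0462
```

Run:
```python
from h import *
p,d=ctrl.camera("side");u,v=project("side",[.6375,.0866,.05])[0].astype(int)
c=p[v-100:v+100,u-120:u+120];cv2.imwrite("pics/d2.png",cv2.resize(c[:,:,::-1],None,fx=2,fy=2))
print(ctrl.get_state()["tcp_pos"])
```

```text
[0.63769224 0.08535423 0.14372166]
```

View pics/d2.png

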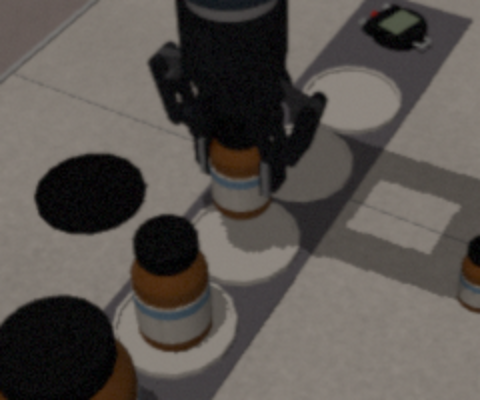

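B1 stands in the middle of D1 at crop (172,310). B2 is over D2, foot (240,210) and dish (243,242), upright. Lowering.

Call:
jog_arm:
  increments:
    - [0,0.15,0,0,0,0,0.2]
    - [0,0.2,0,0,0,0,0.2]
    - [0,0.2,0,0,0,0,0.2]
    - [0,0.15,0,0,0,0,0.2]
    - [0,0.1,0,0,0,0,0.2]
    - [0,0.06,0,0,0,0,0.2]
    - [0,0,0,0,0,0,0.2]
    - [0,0,0,0,0,0,0.2]

```text
t: 17.85
tcp_pos: [0.6377, 0.0865, 0.1011]
ee_rot: [-0.707, 0.707, 0.0, 0.0]
force: [0.6, 0.1, -1.7]
opening: 0.0464
```

Call:
jog_arm:
  increments:
    - [0,0.02,0,0,0,0,0.2]
    - [0,0.02,0,0,0,0,0.2]
    - [0,0,0,0,0,0,0.2]
    - [0,0,0,0,0,0,0.2]

```text
t: 18.25
tcp_pos: [0.6377, 0.0865, 0.0992]
ee_rot: [-0.707, 0.707, 0.0, 0.0]
force: [0.7, 0.5, -0.2]
opening: 0.0456
```

Call:
jog_arm:
  increments:
    - [0,0.02,0,0,0,0,0.2]
    - [0,0,0,0,0,0,0.2]
    - [0,0,0,0,0,0,0.2]

```text
t: 18.55
tcp_pos: [0.6378, 0.0865, 0.0991]
ee_rot: [-0.707, 0.707, 0.0, 0.0]
force: [-4.1, -0.6, 6.9]
opening: 0.0463
```

Contact. Releasing, rising, and heading to B3.

Call:
jog_arm:
  increments:
    - [0,-0.02,0,0,0,0,0.2]
    - [0,0,0,0,0,0,0.2]
    - [0,0,0,0,0,0,0.58]
    - [0,0,0,0,0,0,0.65]
    - [0,0,0,0,0,0,0.8]
    - [0,0,0,0,0,0,1]
    - [0,0,0,0,0,0,1]
    - [0,0,0,0,0,0,1]

```text
t: 19.35
tcp_pos: [0.6375, 0.0865, 0.0989]
ee_rot: [-0.707, 0.707, 0.0, -0.0]
force: [-0.7, 0.6, 0.7]
opening: 0.085
```

Call:
jog_arm:
  increments:
    - [0,-0.2,0,0,0,0,1]
    - [0,-0.4,0,0,0,0,1]
    - [0,-0.6,0,0,0,0,1]
    - [0,-0.6,0,0,0,0,1]
    - [0,-0.6,0,0,0,0,1]
    - [0,0,0,0,0,0,1]
    - [0,0,0,0,0,0,1]

```text
t: 20.05
tcp_pos: [0.638, 0.0865, 0.2204]
ee_rot: [-0.707, 0.707, 0.001, 0.001]
force: [0.0, 0.1, -1.3]
opening: 0.0854
```

Call:
jog_arm:
  increments:
    - [-0.52,0,-0.414,0,0,0,1]
    - [-0.52,0,-0.414,0,0,0,1]
    - [-0.52,0,-0.414,0,0,0,1]
    - [-0.52,0,-0.414,0,0,0,1]
    - [-0.52,0,-0.414,0,0,0,1]
    - [-0.52,0,-0.414,0,0,0,1]
    - [-0.52,0,-0.414,0,0,0,1]
    - [-0.52,0,-0.414,0,0,0,1]
    - [0,0,0,0,0,0,1]
    - [0,0,0,0,0,0,1]

```text
t: 21.05
tcp_pos: [0.4289, -0.0792, 0.2182]
ee_rot: [0.707, -0.707, 0.001, -0.0]
force: [0.6, 0.8, -1.0]
opening: 0.0855
```

Call:
jog_arm:
  increments:
    - [0,0.34,0,0,0,0,1]
    - [0,0.34,0,0,0,0,1]
    - [0,0.34,0,0,0,0,1]
    - [0,0.34,0,0,0,0,1]
    - [0,0.34,0,0,0,0,1]
    - [0,0.34,0,0,0,0,1]
    - [0,0.34,0,0,0,0,1]
    - [0,0.34,0,0,0,0,1]
    - [0,0,0,0,0,0,1]
    - [0,0,0,0,0,0,1]

```text
t: 22.05
tcp_pos: [0.4297, -0.0785, 0.0825]
ee_rot: [0.707, -0.707, 0.0, 0.001]
force: [0.5, 0.1, 0.9]
opening: 0.0853
```

Call:
jog_arm:
  increments:
    - [0,0,0,0,0,0,0.6]
    - [0,0,0,0,0,0,0.5]
    - [0,0,0,0,0,0,0.3]
    - [0,0,0,0,0,0,0.2]
    - [0,0,0,0,0,0,0.1]
    - [0,0,0,0,0,0,0.1]
    - [0,0,0,0,0,0,0.1]
    - [0,0,0,0,0,0,0.1]
  force: 30

```text
t: 22.85
tcp_pos: [0.43, -0.0793, 0.0836]
ee_rot: [-0.707, 0.707, 0.0, 0.0]
force: [-0.3, 1.4, 7.3]
opening: 0.0384
```

Call:
jog_arm:
  increments:
    - [0,-0.1,0,0,0,0,0.1]
    - [0,-0.2,0,0,0,0,0.1]
    - [0,-0.3,0,0,0,0,0.1]
    - [0,-0.3,0,0,0,0,0.1]
    - [0,-0.1,0,0,0,0,0.1]
    - [0,0,0,0,0,0,0.1]
    - [0,0,0,0,0,0,0.1]

```text
t: 23.55
tcp_pos: [0.4293, -0.079, 0.1327]
ee_rot: [0.707, -0.707, 0.0, 0.0]
force: [0.2, -0.0, -0.6]
opening: 0.0384
```

Call:
jog_arm:
  increments:
    - [0.2,0,0.12,0,0,0,0.1]
    - [0.4,0,0.12,0,0,0,0.1]
    - [0.5,0,0.13,0,0,0,0.1]
    - [0.55,0,0.13,0,0,0,0.1]
    - [0.55,0,0.13,0,0,0,0.1]
    - [0.55,0,0.13,0,0,0,0.1]
    - [0.5,0,0.12,0,0,0,0.1]
    - [0.4,0,0.12,0,0,0,0.1]
    - [0.34,0,0.12,0,0,0,0.1]
    - [0.2,0,0.12,0,0,0,0.1]

```text
t: 24.55
tcp_pos: [0.6402, -0.0161, 0.1317]
ee_rot: [0.707, -0.707, 0.0, 0.0]
force: [-0.3, 0.5, -0.9]
opening: 0.0387
```

Call:
jog_arm:
  increments:
    - [0,0,0,0,0,0,0.1]
    - [0,0,0,0,0,0,0.1]
    - [0,0,0,0,0,0,0.1]

```text
t: 24.85
tcp_pos: [0.6382, -0.0171, 0.1325]
ee_rot: [0.707, -0.707, 0.0, 0.0]
force: [-0.9, 1.4, -0.5]
opening: 0.0384
```

Run:
```python
from loc import *
p,d=ctrl.camera("side");u,v=project("side",[.639,-.0,.04])[0].astype(int)
c=p[v-100:v+100,u-120:u+120];cv2.imwrite("pics/d3.png",cv2.resize(c[:,:,::-1],None,fx=2,fy=2))
print(ctrl.get_state()["tcp_pos"]);print(cap(2,(.6375,.0866),.0045,"side",p,d),cap(4,(.4475,.0495),0,"side",p,d))
```

```text
[ 0.63828523 -0.01730035  0.13269296]
(array([0.6371, 0.0887]), array([0.638 , 0.0863]), 389) (array([0.4477, 0.0526]), array([0.4481, 0.0509]), 214)
```

View pics/d3.png

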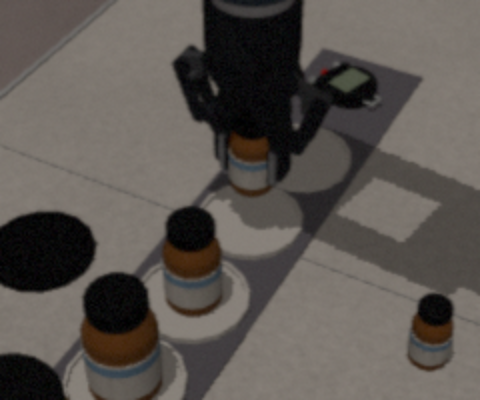

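B1 and B2 stand centred in their dishes, at crop (122,350) and (193,280). B3 is over D3, foot (250,190). Lowering.

Call:
jog_arm:
  increments:
    - [0,0.15,0,0,0,0,0.1]
    - [0,0.2,0,0,0,0,0.1]
    - [0,0.2,0,0,0,0,0.1]
    - [0,0.15,0,0,0,0,0.1]
    - [0,0.1,0,0,0,0,0.1]
    - [0,0.05,0,0,0,0,0.1]
    - [0,0,0,0,0,0,0.1]
    - [0,0,0,0,0,0,0.1]

```text
t: 25.7
tcp_pos: [0.6393, -0.0171, 0.0906]
ee_rot: [-0.707, 0.707, 0.0, 0.0]
force: [0.2, -0.1, -1.2]
opening: 0.0385
```

Call:
jog_arm:
  increments:
    - [0,0.02,0,0,0,0,0.1]
    - [0,0.02,0,0,0,0,0.1]
    - [0,0,0,0,0,0,0.1]
    - [0,0,0,0,0,0,0.1]

```text
t: 26.1
tcp_pos: [0.639, -0.0171, 0.0884]
ee_rot: [-0.707, 0.707, 0.0, -0.0]
force: [0.3, -0.2, -1.2]
opening: 0.0378
```

Call:
jog_arm:
  increments:
    - [0,0.02,0,0,0,0,0.1]
    - [0,0,0,0,0,0,0.1]
    - [0,0,0,0,0,0,0.1]

```text
t: 26.4
tcp_pos: [0.6392, -0.0171, 0.0882]
ee_rot: [-0.707, 0.707, 0.0, 0.0]
force: [-2.7, -0.2, 5.8]
opening: 0.0385
```

Contact. Releasing and rising.

Call:
jog_arm:
  increments:
    - [0,-0.02,0,0,0,0,0.1]
    - [0,0,0,0,0,0,0.1]
    - [0,0,0,0,0,0,0.48]
    - [0,0,0,0,0,0,0.55]
    - [0,0,0,0,0,0,0.75]
    - [0,0,0,0,0,0,1]
    - [0,0,0,0,0,0,1]
    - [0,0,0,0,0,0,1]

```text
t: 27.2
tcp_pos: [0.639, -0.0171, 0.0884]
ee_rot: [-0.707, 0.707, 0.0, -0.0]
force: [0.2, 0.7, 0.5]
opening: 0.0855
```

Call:
jog_arm:
  increments:
    - [0,-0.2,0,0,0,0,1]
    - [0,-0.4,0,0,0,0,1]
    - [0,-0.6,0,0,0,0,1]
    - [0,-0.6,0,0,0,0,1]
    - [0,-0.6,0,0,0,0,1]
    - [0,0,0,0,0,0,1]
    - [0,0,0,0,0,0,1]

```text
t: 27.9
tcp_pos: [0.6395, -0.0172, 0.2099]
ee_rot: [-0.707, 0.707, 0.001, 0.001]
force: [0.3, 0.2, -0.6]
opening: 0.0854
```

Call:
jog_arm:
  increments:
    - [-0.48,0,0.168,0,0,0,1]
    - [-0.48,0,0.168,0,0,0,1]
    - [-0.48,0,0.168,0,0,0,1]
    - [-0.48,0,0.168,0,0,0,1]
    - [-0.48,0,0.168,0,0,0,1]
    - [-0.48,0,0.168,0,0,0,1]
    - [-0.48,0,0.168,0,0,0,1]
    - [-0.48,0,0.168,0,0,0,1]
    - [0,0,0,0,0,0,1]
    - [0,0,0,0,0,0,1]

```text
t: 28.9
tcp_pos: [0.4465, 0.0502, 0.2077]
ee_rot: [0.707, -0.707, 0.0, 0.001]
force: [0.1, -0.5, -0.1]
opening: 0.0852
```

Call:
jog_arm:
  increments:
    - [0,0.325,0,0,0,0,1]
    - [0,0.325,0,0,0,0,1]
    - [0,0.325,0,0,0,0,1]
    - [0,0.325,0,0,0,0,1]
    - [0,0.325,0,0,0,0,1]
    - [0,0.325,0,0,0,0,1]
    - [0,0.325,0,0,0,0,1]
    - [0,0.325,0,0,0,0,1]
    - [0,0,0,0,0,0,1]
    - [0,0,0,0,0,0,1]

```text
t: 29.9
tcp_pos: [0.4473, 0.0498, 0.0781]
ee_rot: [0.707, -0.707, 0.0, 0.0]
force: [0.2, 0.6, 0.3]
opening: 0.0853
```

Call:
jog_arm:
  increments:
    - [0,0,0,0,0,0,0.6]
    - [0,0,0,0,0,0,0.45]
    - [0,0,0,0,0,0,0.3]
    - [0,0,0,0,0,0,0.2]
    - [0,0,0,0,0,0,0.1]
    - [0,0,0,0,0,0,0.1]
    - [0,0,0,0,0,0,0.1]
    - [0,0,0,0,0,0,0.1]
  force: 25

```text
t: 30.7
tcp_pos: [0.4474, 0.05, 0.079]
ee_rot: [-0.707, 0.707, 0.0, 0.0]
force: [-1.7, 0.3, 7.0]
opening: 0.0316
```

Call:
jog_arm:
  increments:
    - [0,-0.1,0,0,0,0,0.1]
    - [0,-0.2,0,0,0,0,0.1]
    - [0,-0.3,0,0,0,0,0.1]
    - [0,-0.3,0,0,0,0,0.1]
    - [0,-0.1,0,0,0,0,0.1]
    - [0,0,0,0,0,0,0.1]
    - [0,0,0,0,0,0,0.1]

```text
t: 31.4
tcp_pos: [0.4468, 0.0501, 0.1282]
ee_rot: [0.707, -0.707, 0.0, 0.0]
force: [0.3, -0.1, -0.3]
opening: 0.0311
```

Held (31 mm). Moving to D4, y first to keep clear of B3.

Call:
jog_arm:
  increments:
    - [0,0,-0.2,0,0,0,0.1]
    - [0,0,-0.5,0,0,0,0.1]
    - [0,0,-0.6,0,0,0,0.1]
    - [0.1,0,-0.6,0,0,0,0.1]
    - [0.3,0,-0.5,0,0,0,0.1]
    - [0.4,0,-0.4,0,0,0,0.1]
    - [0.5,0,-0.3,0,0,0,0.1]
    - [0.5,0,-0.21,0,0,0,0.1]
    - [0.5,0,0,0,0,0,0.1]
    - [0.5,0,0,0,0,0,0.1]

```text
t: 32.4
tcp_pos: [0.5873, -0.1167, 0.1272]
ee_rot: [0.707, -0.707, 0.001, 0.0]
force: [0.2, -1.1, -0.3]
opening: 0.0314
```

Call:
jog_arm:
  increments:
    - [0.4,0,0,0,0,0,0.1]
    - [0.38,0,0,0,0,0,0.1]
    - [0.2,0,0,0,0,0,0.1]
    - [0,0,0,0,0,0,0.1]
    - [0,0,0,0,0,0,0.1]
    - [0,0,0,0,0,0,0.1]

```text
t: 33.0
tcp_pos: [0.635, -0.1154, 0.1279]
ee_rot: [0.707, -0.707, 0.001, 0.0]
force: [-0.7, 0.1, 0.2]
opening: 0.0313
```

Run:
```python
from loc import *
p,d=ctrl.camera("side");u,v=project("side",[.639,-.08,.04])[0].astype(int)
c=p[v-100:v+100,u-120:u+120];cv2.imwrite("pics/d4.png",cv2.resize(c[:,:,::-1],None,fx=2,fy=2))
print(ctrl.get_state()["tcp_pos"]);print(cap(3,(.639,-.017),.0045,"side",p,d))
```

```text
[ 0.63515513 -0.11542991  0.12815556]
(array([ 0.6387, -0.0142]), array([ 0.6398, -0.0158]), 214)
```

View pics/d4.png

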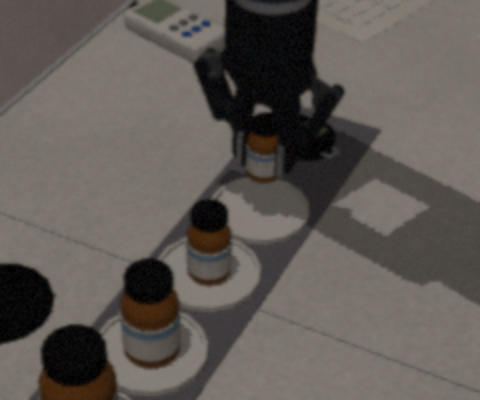

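B3 is centred in D3 at crop (210,255). B4 is over D4, foot (262,178) and dish (263,208). Lowering.

Call:
jog_arm:
  increments:
    - [0,0.15,0,0,0,0,0.1]
    - [0,0.2,0,0,0,0,0.1]
    - [0,0.2,0,0,0,0,0.1]
    - [0,0.15,0,0,0,0,0.1]
    - [0,0.1,0,0,0,0,0.1]
    - [0,0.05,0,0,0,0,0.1]
    - [0,0,0,0,0,0,0.1]
    - [0,0,0,0,0,0,0.1]

```text
t: 33.85
tcp_pos: [0.6363, -0.1155, 0.0862]
ee_rot: [-0.707, 0.707, 0.0, 0.0]
force: [-0.5, 0.5, -1.1]
opening: 0.0316
```

Call:
jog_arm:
  increments:
    - [0,0.02,0,0,0,0,0.1]
    - [0,0.02,0,0,0,0,0.1]
    - [0,0,0,0,0,0,0.1]
    - [0,0,0,0,0,0,0.1]

```text
t: 34.25
tcp_pos: [0.6361, -0.1155, 0.084]
ee_rot: [-0.707, 0.707, 0.0, 0.0]
force: [-0.4, 0.5, -0.5]
opening: 0.0316
```

Call:
jog_arm:
  increments:
    - [0,0.02,0,0,0,0,0.1]
    - [0,0,0,0,0,0,0.1]
    - [0,0,0,0,0,0,0.1]

```text
t: 34.55
tcp_pos: [0.6362, -0.1155, 0.0835]
ee_rot: [-0.707, 0.707, 0.0, 0.0]
force: [-2.3, 0.3, 5.5]
opening: 0.0313
```

Contact. Releasing, rising, and backing away for the final look.

Call:
jog_arm:
  increments:
    - [0,-0.02,0,0,0,0,0.1]
    - [0,0,0,0,0,0,0.1]
    - [0,0,0,0,0,0,0.4]
    - [0,0,0,0,0,0,0.48]
    - [0,0,0,0,0,0,0.7]
    - [0,0,0,0,0,0,1]
    - [0,0,0,0,0,0,1]
    - [0,0,0,0,0,0,1]

```text
t: 35.35
tcp_pos: [0.6361, -0.1154, 0.0839]
ee_rot: [-0.707, 0.707, 0.0, 0.0]
force: [-0.4, 1.0, -0.2]
opening: 0.085
```

Call:
jog_arm:
  increments:
    - [0,-0.2,0,0,0,0,1]
    - [0,-0.4,0,0,0,0,1]
    - [0,-0.6,0,0,0,0,1]
    - [0,-0.6,0,0,0,0,1]
    - [0,-0.6,0,0,0,0,1]
    - [-0.5,0,0,0,0,0,1]
    - [-0.7,0,0,0,0,0,1]
    - [-0.7,0,0,0,0,0,1]
    - [-0.7,0,0,0,0,0,1]
    - [-0.7,0,0,0,0,0,1]

```text
t: 36.35
tcp_pos: [0.4698, -0.1153, 0.2046]
ee_rot: [-0.707, 0.707, 0.0, 0.0]
force: [0.9, 0.3, 0.7]
opening: 0.0852
```

Call:
jog_arm:
  increments:
    - [-0.4,0,0,0,0,0,1]
    - [0,0,0,0,0,0,1]
    - [0,0,0,0,0,0,1]

```text
t: 36.65
tcp_pos: [0.4517, -0.1158, 0.205]
ee_rot: [-0.707, 0.707, 0.001, 0.001]
force: [-0.1, 0.0, -0.1]
opening: 0.0854
```

Run:
```python
from loc import *
T={1:(.639,.184),2:(.6375,.0866),3:(.639,-.017),4:(.636,-.1155)}
for c in("top","side"):
    p,d=ctrl.camera(c);cv2.imwrite(f"pics/{c}9.png",p[:,:,::-1]);P=cloud(c,d)
    for i,g in T.items(): print(c,i,cap(i,g,.0045,c,p,d))
    for n in("jar","stopwatch"):
        r=ctrl.outline_of(c,n)[:1]
        if r: print(n,np.percentile(P[r[0]["mask"]&(d>0)],[2,50,98],axis=0).round(3).tolist())
print(ctrl.get_state()["tcp_pos"])
```

```text
top 1 (array([0.6394, 0.1826]), array([0.6388, 0.183 ]), 392)
top 2 (array([0.6368, 0.0838]), array([0.6367, 0.0839]), 272)
top 3 (array([ 0.6393, -0.0182]), array([ 0.6388, -0.0184]), 176)
top 4 (array([ 0.6346, -0.1147]), array([ 0.6353, -0.1148]), 125)
jar [[0.595, 0.257, 0.012], [0.632, 0.287, 0.12], [0.674, 0.333, 0.126]]
stopwatch [[0.612, -0.26, 0.0], [0.642, -0.232, 0.016], [0.671, -0.206, 0.021]]
side 1 (array([0.6383, 0.1871]), array([0.6398, 0.1852]), 684)
side 2 (array([0.6371, 0.0887]), array([0.6387, 0.0862]), 389)
side 3 (array([ 0.6381, -0.0139]), array([ 0.6393, -0.0153]), 217)
side 4 (array([ 0.6361, -0.1111]), array([ 0.6373, -0.1132]), 128)
jar [[0.595, 0.273, 0.011], [0.621, 0.321, 0.093], [0.67, 0.349, 0.126]]
[ 0.45159624 -0.11544976  0.20384345]
```

View pics/side9.png

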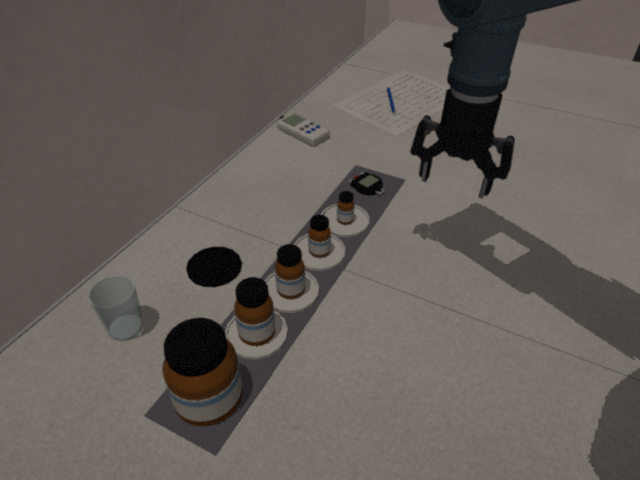

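View pics/top9.png

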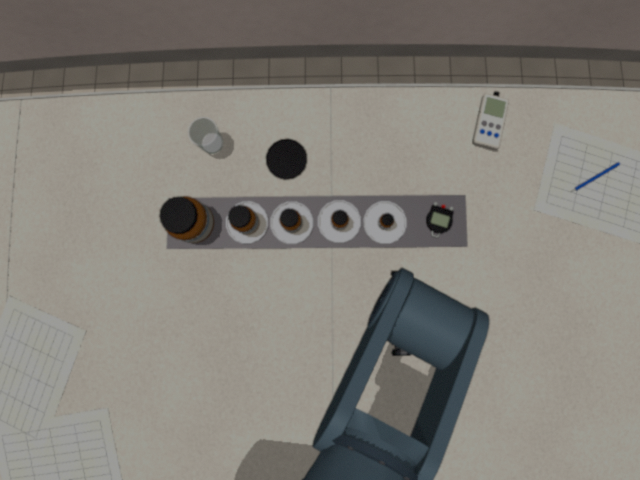

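All four bottles stand upright in order, with caps in the top view at (240,218), (290,220), (340,219) and (387,221). The jar and stopwatch have not moved. Handing in.

```bash
python3 -c "
from cell import ctrl
print(ctrl.hand_in())"
```

```text
the job is handed in; nothing more can be done
None
```

All four oil bottles are in the dishes in order of size, largest next to the jar and smallest by the stopwatch, and I handed the job in at about 37 s. Each was lowered until it touched the dish floor, eased up by 1–2 mm, then released.

- **Position:** In the last pictures all four stand upright. Both cameras put each cap within about 3 mm of its dish centre; the two cameras differ from each other by 2–3 mm, about the calibration error.
- **Jar and stopwatch:** The jar measured the same as at the start from both cameras. The stopwatch also did from above, but the side camera's final outline search missed it. It looks unmoved in the side picture.
- **Forces:** The highest tool force I read was about 15 N, while pressing B1 onto its dish. The arm was clear of everything at the end.

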